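Make up two painting-workshop kits

TASK

Make up the two painters' kits for the workshop: the red tray gets the pink paint pot and the gold-yellow ink bottle from the little wooden rack, and the white tray gets the blue paint pot and the white water cup. Stand each thing upright on the tray floor in a compartment of its own (either compartment will do), and leave the rest of the stock, the green pot and the other two ink bottles, standing where it is.

Things in the scene. Friction and masses are not known exactly. Their poses are not given: they have to be found in the camera images.
- red_tray: Red open plastic tray (paler floor) fixed to the table, 190 (its x) x 100 (its y) x 18 mm high, walls and floor 4 mm thick; a divider of wall height across its middle (x = 0) makes two equal compartments about 89 x 92 mm inside, centred at x = +47 and -47 mm, y = 0, floor 4 mm above the table. Origin: centre of the underside. Turned up to 15 degrees.
- white_tray: White open plastic tray (paler floor) fixed to the table, 190 (its x) x 100 (its y) x 18 mm high, walls and floor 4 mm thick; a divider of wall height across its middle (x = 0) makes two equal compartments about 89 x 92 mm inside, centred at x = +47 and -47 mm, y = 0, floor 4 mm above the table. Origin: centre of the underside. Turned up to 15 degrees.
- rack: Wooden rack fixed to the table: block 50 (its x) x 132 (its y) x 30 mm high, three round sockets 31 mm wide at y = -36, 0, +36 mm, their floor 6 mm above the table; end cheeks 8 x 50 mm, 60 mm high, at y = +-62 mm. Only 8 mm is free between bottles, so the fingers must come down on the two open long sides and close along the rack's x. Origin: centre of the underside. Turned up to 23 degrees.
- gold_ink: The wanted closed ink bottle, gold-yellow with a cap of the same colour and a white label round its side, 28 mm in diameter and 68 mm high (a plain cylinder to the fingers), about 45 g, standing loose in one of the rack's three sockets (any), its upper 44 mm above the block. Origin: centre of its underside, z up along its axis.
- purple_ink: Purple closed ink bottle, purple with a cap of the same colour and a white label round its side, 28 mm in diameter and 68 mm high (a plain cylinder to the fingers), about 45 g, standing loose in one of the rack's three sockets (any), its upper 44 mm above the block. Origin: centre of its underside, z up along its axis. Not wanted: it stays in the rack.
- black_ink: Black closed ink bottle, black with a cap of the same colour and a white label round its side, 28 mm in diameter and 68 mm high (a plain cylinder to the fingers), about 45 g, standing loose in one of the rack's three sockets (any), its upper 44 mm above the block. Origin: centre of its underside, z up along its axis. Not wanted: it stays in the rack.
- pink_pot: Pink closed paint pot with a screw lid, pink all over with a narrow white band round its side, a cylinder 46 mm in diameter and 50 mm high, about 90 g, standing loose on the table. Origin: centre of its underside, z up along its axis.
- blue_pot: Blue closed paint pot with a screw lid, dark blue all over with a narrow white band round its side, a cylinder 46 mm in diameter and 50 mm high, about 90 g, standing loose on the table. Origin: centre of its underside, z up along its axis.
- green_pot: Green closed paint pot with a screw lid, light green all over with a narrow white band round its side, a cylinder 46 mm in diameter and 50 mm high, about 90 g, standing loose on the table. Origin: centre of its underside, z up along its axis. Not wanted: it stays where it stands.
- cup: Empty white water cup, straight-sided, open on top, 56 mm in diameter, 55 mm high, wall 3 mm, rigid, about 60 g. Origin: centre of its underside, z up. The pots and the cup stand loose on the table in a row across the front of the robot, in any order, 66 to 114 mm from centre to centre along y, within 50 mm of each other in x: most room for fingers is before and behind each (along x).
Things that resemble listed ones, but are neither listed nor needed, are in the scene too. There is more than one size of the green_pot; the job needs the smallest.

How it is judged:
At the end, for the whole second after the job is handed in: Red tray: pink pot and gold ink; white tray: blue pot and cup; one thing per compartment, on the floor (6 mm), upright (7 degrees), at rest. Purple and black inks upright in their sockets (moved under 12 mm); green pot upright, moved under 25 mm (angle between each of pink_pot, gold_ink, blue_pot, cup, green_pot's own z axis and vertical below 0.12 rad and z of pink_pot in the frame of red_tray between 0.001 and 0.01 m and y of pink_pot in the frame of red_tray between -0.05 and 0.05 m and linear speed of each of pink_pot, gold_ink, blue_pot, cup below 0.03 m/s and angular speed of each of pink_pot, gold_ink, blue_pot, cup below 0.3 rad/s and z of gold_ink in the frame of red_tray between 0.001 and 0.01 m and y of gold_ink in the frame of red_tray between -0.05 and 0.05 m and ((x of pink_pot in the frame of red_tray between 0.012 and 0.095 m and x of gold_ink in the frame of red_tray between -0.095 and -0.012 m) or (x of pink_pot in the frame of red_tray between -0.095 and -0.012 m and x of gold_ink in the frame of red_tray between 0.012 and 0.095 m)) and z of blue_pot in the frame of white_tray between 0.001 and 0.01 m and y of blue_pot in the frame of white_tray between -0.05 and 0.05 m and z of cup in the frame of white_tray between 0.001 and 0.01 m and y of cup in the frame of white_tray between -0.05 and 0.05 m and ((x of blue_pot in the frame of white_tray between 0.012 and 0.095 m and x of cup in the frame of white_tray between -0.095 and -0.012 m) or (x of blue_pot in the frame of white_tray between -0.095 and -0.012 m and x of cup in the frame of white_tray between 0.012 and 0.095 m)) and distance of each of purple_ink, black_ink from where it was at the start of the episode below 0.012 m and angle between each of purple_ink, black_ink's own z axis and vertical below 0.15 rad and distance of green_pot from where it was at the start of the episode below 0.025 m); the robot touches nothing.
It fails at once if the purple ink bottle is pulled out of the rack (distance of purple_ink from where it was at the start of the episode above 0.02 m).
It fails at once if the black ink bottle is pulled out of the rack (distance of black_ink from where it was at the start of the episode above 0.02 m).
It fails at once if the green pot is shoved away or tipped over (distance of green_pot from where it was at the start of the episode above 0.03 m or angle between green_pot's own z axis and vertical above 0.4 rad).
It also fails if it takes over 102 s, if anything falls off the work surface, if the arm or the gripper's body presses on something with over 40 N, if the wrist force passes 120 N, or if a joint passes its speed limit or range.

ROBOT

A 6-joint arm with a two-finger parallel gripper is mounted at the origin on the work surface. World frame = base frame: x ahead of the robot, y to its left, z up, the work surface at z = 0. Lengths are in m, angles in rad, forces in N, time in s.
With the tool pointing down it reaches from about 0.35 to 0.775 m from the base axis. Payload 5.5 kg.
Tool frame: the origin (TCP) lies on the mounting face of the last link; the fingertips stand 173 mm ahead of it and the grasp point (between the pads) lies 155 mm ahead of it; z points along the fingers, y is the direction in which the jaws open and shut (so a half turn about z gives the same grasp; the last joint's range is limited). The gripper opens to 85 mm and grips with 20 to 120 N. Pads are 22 mm wide; open, the fingers measure 114 mm over their backs; the gripper's body (76 mm by 85 mm) begins 54 mm behind the grasp point. The pads swing forward as they close: fully open they stand 13 mm farther back than shut.
Start: joints at [-1.282, 0.313, 0.046, 1.304, 0, 1.431], TCP at [0.239, -0.523, 0.405] pointing down, gripper open.
Joint ranges: [-2.76, 2.76], [-0.86, 1.69], [-1.03, 1.26], [-2.2, 2.34], [-1.47, 1.5], [-3.14, 3.14]. Speed limits (rad/s): [2.57, 2.57, 3.14, 3.14, 3.14, 3.14].

INTERFACE

Orientations are given as a unit quaternion [w, x, y, z].
In Python, from workcell import get_state, eyes, env gives the robot as it stands. The module is installed in compiled form; this text tells all that it offers.
- The arm moves only by the tool carry_out, never from a script. Its argument "motion" is a list of rows, each an object of numbers: "jaw": the opening, from -1 (shut) to 1 (fully open); "tx", "ty", "tz": the shift along the tool's x, y, z in cm; "wx", "wy", "wz": the turn, a rotation vector about the tool's x, y, z in degrees. In form: [{"jaw": .., "tx": .., "ty": .., "tz": .., "wx": .., "wy": .., "wz": ..}, ...]. A call has 1 to 20 rows; each row shifts and turns the commanded pose from where the row before left it, along the tool's axes as they then stand; what a row does not reach is not made up. A row lasts 1/8 s, in which the tool goes at most 62.5 mm and 10.7 degrees, less where a joint would pass 70% of its speed; a pose out of reach is approached as far as the arm can. A call with a gripper value outside its range is refused whole. The fingers move at their own pace and stop on an object; "force" is the grip in N (left out, the last holds). Time passes only in rows, so rows that do not move let the fingers close. It gives the time, the measured TCP pose, the force and the opening at its end, in the units of the state.
- get_state(): the state, without advancing time (a new reading comes with each control period).
- eyes.read_camera(name): name is "scene" or "top" or "wrist"; returns the picture (384x512x3 uint8, blue, green, red); there is no depth.
- eyes.calibration(name): a dict with "K" (3x3 intrinsics, pixels), "k1" (the pictures are not rectified: a ray, as slopes to the right and down, at radius r is drawn at 1 + k1 r^2 times it, then the intrinsics apply), "camera_from_world" (4x4, takes a point from world to camera coordinates). Camera axes: x right, y up, looking along -z (the intrinsics and any distortion apply to the point x, -y, -z); pixel columns grow to the right and rows downward; lengths in m; the calibration is good to about 2 mm. A picture is of the moment at which its call begins: read the wrist's pose just before it. calibration takes no time and is no camera call; for the wrist camera it gives the pose at the moment of the call.
- env.hand_in(): hands the job in, once; it reports no verdict.
The state is a dict: "clock": time; "joint_pos": joint angles; "qvel": joint speeds; "tau": joint torques, N m; "tcp_pos": TCP position; "orientation": TCP orientation; "wrist_force": force on the tool from outside, world axes, zero at the start; "ft_torque": the same for the moment, N m; "finger_gap": finger opening in m.
Only numpy, scipy, OpenCV 4.12 (cv2) and the standard library are available. Lean on these libraries where they do the work, as an engineer would, in place of code of your own. Each camera call takes 0.05 s, during which the arm holds its last target.

## Working session

There is one attempt and no reset: what is moved stays moved. The work goes in short steps, Python scripts to look and compute and a tool call to move; the robot and the scene stay as the last step left them, time stands still between calls to the robot, and variables do not carry over. Pictures are saved under pics/ and viewed, and the job is handed in when it is done.

Besides the shell and the picture viewer there is one more tool, called after "Emit:" by a JSON object that holds its "fn" and its "kwargs". carry_out: Moves the arm, as the interface text tells. Its arguments: {"type":"object","properties":{"motion":{"type":"array"},"force":{"type":"number"}},"required":["motion"]}

```bash
mkdir -p pics; python3 - <<'E'
from workcell import get_state, eyes, env
import cv2
s=get_state(); print(s)
for n in ["scene","top"]:
    im=eyes.read_camera(n); cv2.imwrite(f"pics/{n}0.png",im)
    c=eyes.calibration(n); print(n,c)
E
```

```text
{'clock': 0.0, 'joint_pos': array([-1.28159561e+00,  3.13978029e-01,  4.49631430e-02,  1.30356428e+00,
       -2.21429679e-05,  1.43120836e+00]), 'qvel': array([ 0.00057209,  0.00115308,  0.00036248,  0.00026304, -0.0004552 ,
       -0.00104515]), 'tau': array([ 1.05165032e-03, -4.80632937e+01,  2.98528719e+01,  1.96679123e-02,
        3.06158222e-05, -5.47690746e-06]), 'tcp_pos': array([ 0.23900554, -0.5227565 ,  0.40381482]), 'orientation': array([-8.88100748e-04,  9.77105040e-01,  2.12755604e-01, -7.76623303e-05]), 'wrist_force': array([ 0.0648084 , -0.39604976,  0.03251603]), 'ft_torque': array([-0.01175183,  0.02304337, -0.01426367]), 'finger_gap': 0.0855097414779722}
scene {'K': array([[348.78377673,   0.        , 257.01616251],
       [  0.        , 348.78377673, 192.62126019],
       [  0.        ,   0.        ,   1.        ]]), 'k1': -0.11003493194634249, 'camera_from_world': array([[ 0.18539277,  0.98263162, -0.00803863, -0.09332371],
       [-0.53664649,  0.10809498,  0.83685484,  0.24196236],
       [ 0.82318896, -0.15083293,  0.54736584, -1.17793696],
       [ 0.        ,  0.        ,  0.        ,  1.        ]])}
top {'K': array([[380.59558864,   0.        , 255.09504966],
       [  0.        , 380.59558864, 184.56221745],
       [  0.        ,   0.        ,   1.        ]]), 'k1': -0.09224576451280722, 'camera_from_world': array([[-1.38750866e-02, -9.99879490e-01,  6.96328576e-03,
        -4.98782833e-04],
       [ 9.81313987e-01, -1.22801995e-02,  1.92020976e-01,
        -5.05030268e-01],
       [-1.91912325e-01,  9.49747738e-03,  9.81366118e-01,
        -8.26970211e-01],
       [ 0.00000000e+00,  0.00000000e+00,  0.00000000e+00,
         1.00000000e+00]])}
```

View pics/scene0.png

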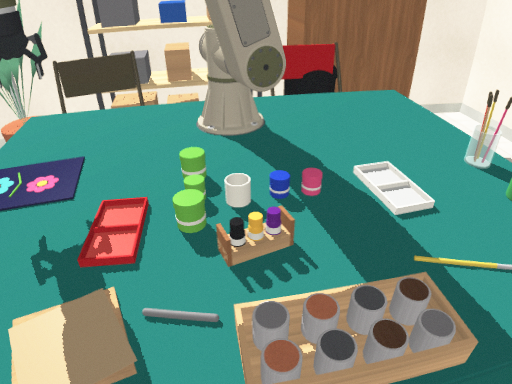

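View pics/top0.png

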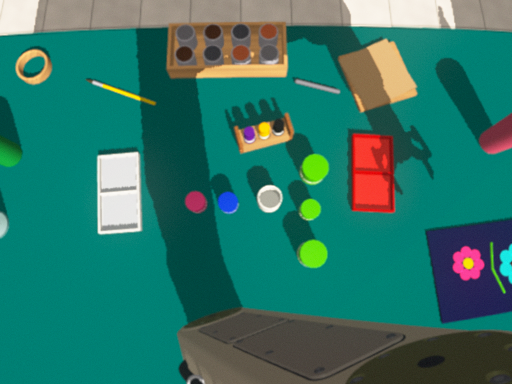

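The top view shows pink (196,202), blue (228,203), the cup (269,198) and the small green pot (310,209), with larger greens at (315,169) and (312,253). The rack is near (264,132) with purple, gold and black from left to right. The white tray is at (119,192) and the red tray at (373,172).

```bash
cat > h.py <<'E'
import numpy as np, cv2
from workcell import get_state, eyes, env
def ray(c,uv):
    K=c["K"];k=c["k1"];T=np.array(c["camera_from_world"])
    d=(np.array(uv,float)-[K[0,2],K[1,2]])/[K[0,0],K[1,1]]
    rd=np.hypot(*d);r=rd
    for _ in range(30): r=rd/(1+k*r*r)
    s=d*(r/rd if rd>0 else 1)
    R=T[:3,:3];o=-R.T@T[:3,3]
    return o,R.T@np.array([s[0],-s[1],-1.])
def cast(c,uv,z):
    o,d=ray(c,uv);return o+d*(z-o[2])/d[2]
def proj(c,P):
    T=np.array(c["camera_from_world"]);p=T[:3,:3]@np.array(P,float)+T[:3,3]
    s=np.array([p[0],-p[1]])/-p[2];s=s*(1+c["k1"]*(s@s));return s@np.diag([c["K"][0,0],c["K"][1,1]])+c["K"][:2,2]
def meet(c1,u1,c2,u2):
    o1,d1=ray(c1,u1);o2,d2=ray(c2,u2)
    t=np.linalg.lstsq(np.c_[d1,-d2],o2-o1,rcond=None)[0]
    a,b=o1+t[0]*d1,o2+t[1]*d2
    return (a+b)/2,np.linalg.norm(a-b)
E
python3 - <<'E'
import cv2
a=cv2.imread('pics/top0.png')
cv2.imwrite('pics/crop_a.png',cv2.resize(a[110:280,90:410],None,fx=2.5,fy=2.5,interpolation=cv2.INTER_CUBIC))
b=cv2.imread('pics/scene0.png')
cv2.imwrite('pics/crop_b.png',cv2.resize(b[140:280,70:440],None,fx=2.1,fy=2.1,interpolation=cv2.INTER_CUBIC))
hsv=cv2.cvtColor(a,cv2.COLOR_BGR2HSV)
for n,(u,v) in dict(pink=(196,202),blue=(228,203),cup=(269,198),g=(310,209),G=(315,169),gold=(264,130),pur=(249,134),blk=(279,126),wt=(119,170),rt=(373,155),rack=(268,148),bg=(300,230)).items(): print(n,hsv[v,u],a[v,u])
E
```

```text
pink [170 188 178] [ 91  47 178]
blue [113 229 233] [233  76  24]
cup [ 28  24 177] [160 176 177]
g [ 47 251 230] [  4 230 105]
G [ 47 255 230] [  0 230 102]
gold [ 26 255 253] [  0 222 253]
pur [140 203 177] [177  36 129]
blk [75 36 43] [40 43 37]
wt [ 15   2 231] [229 230 231]
rt [  1 205 195] [ 38  45 195]
rack [ 87 253 128] [116 128   1]
bg [ 86 245  80] [69 80  3]
```

View pics/crop_a.png

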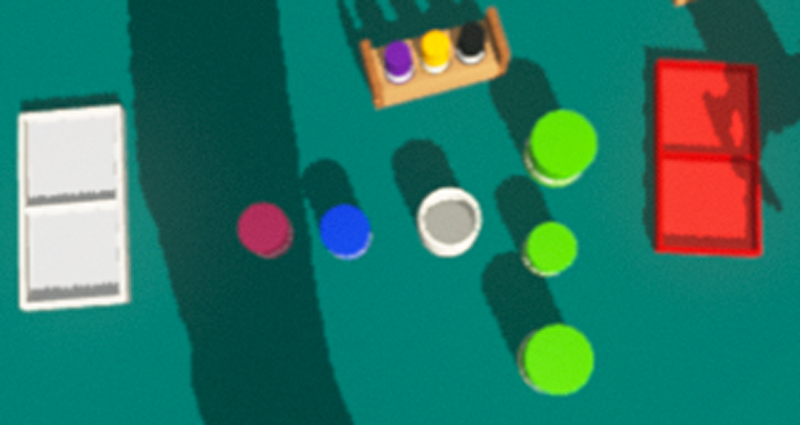

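View pics/crop_b.png

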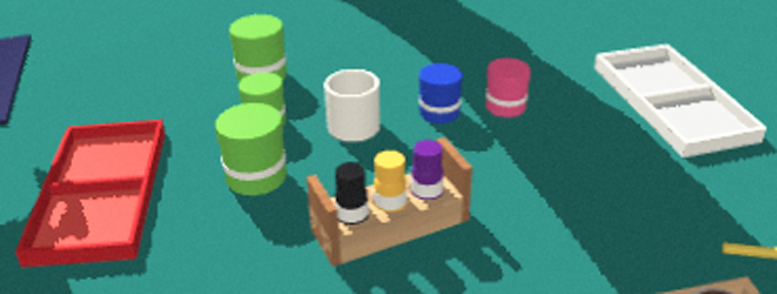

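```bash
cat > m.py <<'E'
from h import *
ct,cs=eyes.calibration("top"),eyes.calibration("scene")
T=cv2.imread('pics/top0.png');S=cv2.imread('pics/scene0.png')
hT,hS=[cv2.cvtColor(i,cv2.COLOR_BGR2HSV) for i in (T,S)]
def blob(h,lo,hi,box):
    m=cv2.inRange(h,np.array(lo),np.array(hi));k=np.zeros_like(m);u0,v0,u1,v1=box;k[v0:v1,u0:u1]=255
    m&=k;cs_,_=cv2.findContours(m,cv2.RETR_EXTERNAL,cv2.CHAIN_APPROX_NONE)
    return max(cs_,key=cv2.contourArea)[:,0,:]
def circ(n,c,h,lo,hi,box,z):
    P=np.array([cast(c,p,z)[:2] for p in blob(h,lo,hi,box)]).astype(np.float32)
    (x,y),r=cv2.minEnclosingCircle(P*1000)
    print(n,"mec %.1f %.1f r%.1f"%(x,y,r),"bbox x",(P[:,0].min()*1000).round(1),(P[:,0].max()*1000).round(1),"y",(P[:,1].min()*1000).round(1),(P[:,1].max()*1000).round(1))
circ("pink",ct,hT,[160,120,60],[179,255,255],(180,185,215,218),.05)
circ("blue",ct,hT,[108,150,60],[125,255,255],(213,188,245,220),.05)
circ("green",ct,hT,[40,200,150],[60,255,255],(295,195,325,223),.05)
circ("G1",ct,hT,[40,200,150],[60,255,255],(295,150,335,190),.07)
circ("G2",ct,hT,[40,200,150],[60,255,255],(295,235,335,275),.07)
circ("cup",ct,hT,[0,0,90],[179,80,255],(250,180,290,216),.055)
circ("gold",ct,hT,[20,150,150],[32,255,255],(252,118,274,142),.074)
circ("purple",ct,hT,[130,120,80],[150,255,255],(240,122,258,146),.074)
circ("black",ct,hT,[0,0,0],[179,120,60],(271,116,287,134),.074)
for n,lo,hi,box in (("red",[0,150,110],[5,255,255],(345,128,400,218)),("red2",[0,150,110],[179,255,255],(345,128,400,218)),("white",[0,0,90],[179,60,255],(90,145,147,240))):
    b=blob(hT,lo,hi,box);(P)=np.array([cast(ct,p,.018)[:2] for p in b]).astype(np.float32)
    r=cv2.minAreaRect(P*1000);print(n,r,cv2.boundingRect(b))
b=blob(hT,[8,60,90],[20,220,255],(228,110,298,155))
print("rack px",cv2.boundingRect(b),cv2.minAreaRect(b.astype(np.float32)))
# two-view: lids / caps centres
print("cam",-ct["camera_from_world"][:3,:3].T@ct["camera_from_world"][:3,3])
E
python3 m.py
```

```text
pink mec 468.3 129.3 r24.7 bbox x 445.2 491.5 y 107.5 153.6
blue mec 466.1 55.7 r24.0 bbox x 442.1 488.3 y 34.6 78.0
green mec 447.8 -131.0 r22.0 bbox x 428.1 469.6 y -152.3 -110.6
G1 mec 538.9 -141.6 r31.8 bbox x 509.6 570.5 y -171.7 -113.9
G2 mec 346.8 -130.8 r29.4 bbox x 319.1 375.4 y -159.9 -102.4
cup mec 471.6 -39.6 r32.4 bbox x 440.3 502.5 y -67.9 -10.9
gold mec 630.7 -29.0 r17.4 bbox x 613.4 647.4 y -41.0 -17.5
purple mec 622.0 5.4 r16.0 bbox x 606.5 638.0 y -3.9 17.0
black mec 639.8 -61.8 r15.4 bbox x 625.1 654.5 y -73.6 -50.1
red ((538.9024047851562, -293.9645690917969), (103.21688842773438, 193.4324951171875), 86.41915130615234) (352, 133, 43, 80)
red2 ((538.9024047851562, -293.9645690917969), (103.21688842773438, 193.4324951171875), 86.41915130615234) (352, 133, 43, 80)
white ((497.8299560546875, 320.1426696777344), (195.4859619140625, 105.99047088623047), 4.134256362915039) (97, 151, 45, 83)
rack px (234, 113, 60, 40) ((264.1086730957031, 132.58013916015625), (27.13240623474121, 57.26686096191406), 75.69972229003906)
cam [0.33688057 0.00115354 0.90854042]
```

```bash
cat > d.py <<'E'
from m import *
th=np.linspace(0,2*np.pi,60)
O=dict(pink=(.4685,.1305,.023,.05,0),blue=(.4655,.056,.023,.05,0),cup=(.474,-.0395,.028,.055,0),gold=(.632,-.029,.014,.074,.006),pur=(.624,.006,.014,.074,.006),blk=(.6405,-.062,.014,.074,.006))
A={'t':(T.copy(),ct),'s':(S.copy(),cs)}
for k,(im,c) in A.items():
    f=4; box=(90,110,410,280) if k=='t' else (70,140,440,280)
    u0,v0,u1,v1=box; f=2.1 if k=='s' else 2.4
    im=cv2.resize(im[v0:v1,u0:u1],None,fx=f,fy=f,interpolation=cv2.INTER_CUBIC)
    def pl(P): cv2.polylines(im,[np.int32([((proj(c,p)-[u0,v0]+.5)*f).round() for p in P])],True,(255,0,255),1)
    for n,(x,y,r,zt,zb) in O.items():
        for z in (zt,zb): pl([(x+r*np.cos(a),y+r*np.sin(a),z) for a in th])
    for (x,y,a,L,W,h) in ((.539,-.294,-3.6,.19,.1,.018),(.498,.320,4.1,.19,.1,.018),(.6325,-.029,14.5,.05,.132,.03)):
        a=np.radians(a);ex=np.array([np.cos(a),np.sin(a)]);ey=np.array([-ex[1],ex[0]])
        pl([np.r_[np.array([x,y])+i*L/2*ex+j*W/2*ey,h] for i,j in ((1,1),(1,-1),(-1,-1),(-1,1))])
    cv2.imwrite(f'pics/ov_{k}.png',im)
E
python3 d.py >/dev/null
```

```text
(no output)
```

View pics/ov_t.png

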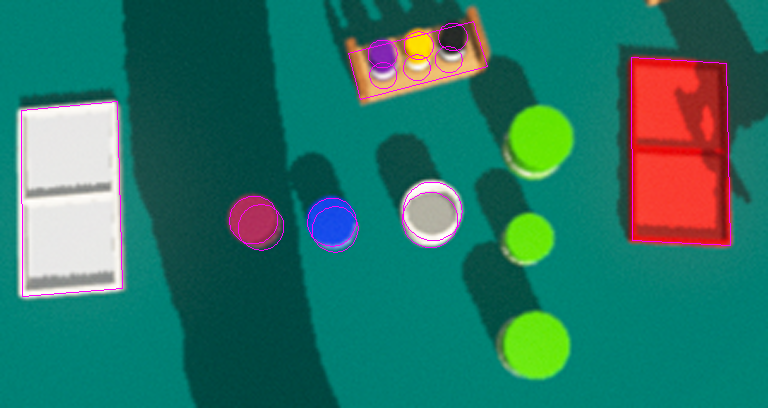

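View pics/ov_s.png

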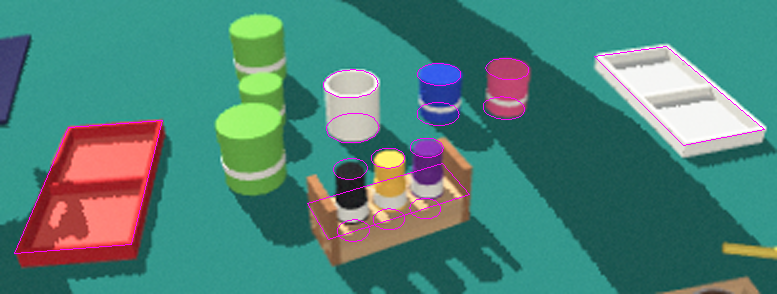

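The overlays of measured sizes match both views to about 2 px, so I'm acting on them. The cup goes first.

```bash
cat > go.py <<'E'
from h import *
import sys
from scipy.spatial.transform import Rotation as R
def to(x,y,z,psi):
    s=get_state();p=np.array(s["tcp_pos"]);q=s["orientation"];M=R.from_quat([q[1],q[2],q[3],q[0]]).as_matrix()
    cur=np.degrees(np.arctan2(M[1,0],M[0,0]));a=np.radians(psi)
    d=np.array([x,y,z])-p;tx=d[0]*np.cos(a)+d[1]*np.sin(a);ty=d[0]*np.sin(a)-d[1]*np.cos(a)
    print("t%.2f pos %s yaw %.1f tiltz %s gap %.1f F %s"%(s["clock"],(p*1000).round(1),cur,M[:2,2].round(3),s["finger_gap"]*1000,np.round(s["wrist_force"],1)))
    print("wz %.1f then tx %.2f ty %.2f tz %.2f cm"%(-((psi-cur+180)%360-180),tx*100,ty*100,-d[2]*100))
if __name__=="__main__": to(*map(float,sys.argv[1:5]))
E
python3 go.py .474 -.0395 .30 90
```

```text
t0.10 pos [ 239.  -522.8  403.9] yaw 24.6 tiltz [-0.     0.002] gap 85.2 F [-0.   0.2  0.2]
wz -65.4 then tx 48.33 ty 23.50 tz 10.39 cm
```

Emit:
{"fn": "carry_out", "kwargs": {"motion": [{"jaw": 1, "wz": -9.34}, {"jaw": 1, "wz": -9.34}, {"jaw": 1, "wz": -9.34}, {"jaw": 1, "wz": -9.34}, {"jaw": 1, "wz": -9.34}, {"jaw": 1, "wz": -9.34}, {"jaw": 1, "wz": -9.34}, {"jaw": 1, "tx": 4.03, "ty": 1.96, "tz": 0.87}, {"jaw": 1, "tx": 4.03, "ty": 1.96, "tz": 0.87}, {"jaw": 1, "tx": 4.03, "ty": 1.96, "tz": 0.87}, {"jaw": 1, "tx": 4.03, "ty": 1.96, "tz": 0.87}, {"jaw": 1, "tx": 4.03, "ty": 1.96, "tz": 0.87}, {"jaw": 1, "tx": 4.03, "ty": 1.96, "tz": 0.87}, {"jaw": 1, "tx": 4.03, "ty": 1.96, "tz": 0.87}, {"jaw": 1, "tx": 4.03, "ty": 1.96, "tz": 0.87}, {"jaw": 1, "tx": 4.03, "ty": 1.96, "tz": 0.87}, {"jaw": 1, "tx": 4.03, "ty": 1.96, "tz": 0.87}, {"jaw": 1, "tx": 4.03, "ty": 1.96, "tz": 0.87}, {"jaw": 1, "tx": 4.03, "ty": 1.96, "tz": 0.87}, {"jaw": 1}], "force": 25}}

```text
invalid input at $.motion[0]: expected keys jaw, tx, ty, tz, wx, wy, wz
```

```bash
python3 - <<'E'
from h import *
im=eyes.read_camera("wrist"); cv2.imwrite("pics/w1.png",im)
E
python3 go.py .474 -.0395 .195 90
```

```text
t0.15 pos [ 239.  -522.8  404. ] yaw 24.6 tiltz [-0.     0.001] gap 85.1 F [-0.5  0.2 -0.6]
wz -65.4 then tx 48.33 ty 23.50 tz 20.90 cm
```

View pics/w1.png

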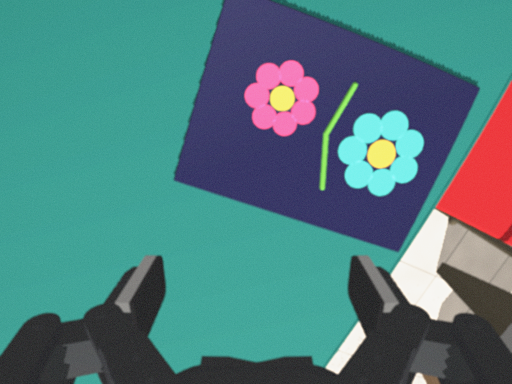

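All the keys are required in every row, and nothing moved. The wrist picture shows only the floral card under the start pose, so I'm resending.

Emit:
{"fn": "carry_out", "kwargs": {"motion": [{"jaw": 1, "tx": 0, "ty": 0, "tz": 0, "wx": 0, "wy": 0, "wz": -9.34}, {"jaw": 1, "tx": 0, "ty": 0, "tz": 0, "wx": 0, "wy": 0, "wz": -9.34}, {"jaw": 1, "tx": 0, "ty": 0, "tz": 0, "wx": 0, "wy": 0, "wz": -9.34}, {"jaw": 1, "tx": 0, "ty": 0, "tz": 0, "wx": 0, "wy": 0, "wz": -9.34}, {"jaw": 1, "tx": 0, "ty": 0, "tz": 0, "wx": 0, "wy": 0, "wz": -9.34}, {"jaw": 1, "tx": 0, "ty": 0, "tz": 0, "wx": 0, "wy": 0, "wz": -9.34}, {"jaw": 1, "tx": 0, "ty": 0, "tz": 0, "wx": 0, "wy": 0, "wz": -9.34}, {"jaw": 1, "tx": 4.03, "ty": 1.96, "tz": 0.87, "wx": 0, "wy": 0, "wz": 0}, {"jaw": 1, "tx": 4.03, "ty": 1.96, "tz": 0.87, "wx": 0, "wy": 0, "wz": 0}, {"jaw": 1, "tx": 4.03, "ty": 1.96, "tz": 0.87, "wx": 0, "wy": 0, "wz": 0}, {"jaw": 1, "tx": 4.03, "ty": 1.96, "tz": 0.87, "wx": 0, "wy": 0, "wz": 0}, {"jaw": 1, "tx": 4.03, "ty": 1.96, "tz": 0.87, "wx": 0, "wy": 0, "wz": 0}, {"jaw": 1, "tx": 4.03, "ty": 1.96, "tz": 0.87, "wx": 0, "wy": 0, "wz": 0}, {"jaw": 1, "tx": 4.03, "ty": 1.96, "tz": 0.87, "wx": 0, "wy": 0, "wz": 0}, {"jaw": 1, "tx": 4.03, "ty": 1.96, "tz": 0.87, "wx": 0, "wy": 0, "wz": 0}, {"jaw": 1, "tx": 4.03, "ty": 1.96, "tz": 0.87, "wx": 0, "wy": 0, "wz": 0}, {"jaw": 1, "tx": 4.03, "ty": 1.96, "tz": 0.87, "wx": 0, "wy": 0, "wz": 0}, {"jaw": 1, "tx": 4.03, "ty": 1.96, "tz": 0.87, "wx": 0, "wy": 0, "wz": 0}, {"jaw": 1, "tx": 4.03, "ty": 1.96, "tz": 0.87, "wx": 0, "wy": 0, "wz": 0}, {"jaw": 1, "tx": 0, "ty": 0, "tz": 0, "wx": 0, "wy": 0, "wz": 0}], "force": 25}}

```text
clock: 2.65
tcp_pos: [0.4751, -0.0371, 0.2994]
orientation: [-0.001, 0.706, 0.708, -0.0]
wrist_force: [-0.3, -0.2, -0.8]
finger_gap: 0.0856
```

```bash
python3 - <<'E'
from h import *
im=eyes.read_camera("wrist"); cv2.imwrite("pics/w2.png",im)
E
python3 go.py .474 -.0395 .195 90
```

```text
t2.70 pos [474.7 -38.3 299.7] yaw 90.1 tiltz [-0.001 -0.   ] gap 85.5 F [-0.7 -0.1  0.2]
wz 0.1 then tx -0.12 ty -0.07 tz 10.47 cm
```

View pics/w2.png

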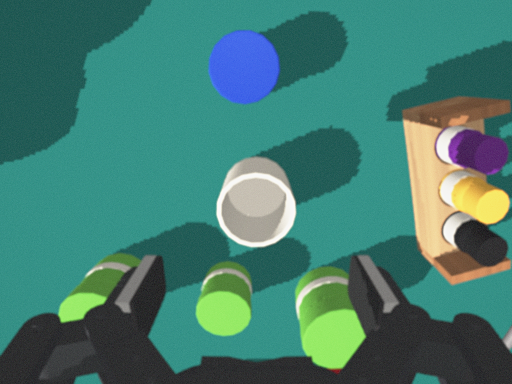

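Cup at (256,205), centred between the fingers. Descend and grip.

Emit:
{"fn": "carry_out", "kwargs": {"motion": [{"jaw": 1, "tx": -0.1, "ty": -0.1, "tz": 2.5, "wx": 0, "wy": 0, "wz": 0}, {"jaw": 1, "tx": 0, "ty": 0, "tz": 2.5, "wx": 0, "wy": 0, "wz": 0}, {"jaw": 1, "tx": 0, "ty": 0, "tz": 2.5, "wx": 0, "wy": 0, "wz": 0}, {"jaw": 1, "tx": 0, "ty": 0, "tz": 2, "wx": 0, "wy": 0, "wz": 0}, {"jaw": 1, "tx": 0, "ty": 0, "tz": 1, "wx": 0, "wy": 0, "wz": 0}, {"jaw": 1, "tx": 0, "ty": 0, "tz": 0, "wx": 0, "wy": 0, "wz": 0}, {"jaw": 0.3, "tx": 0, "ty": 0, "tz": 0, "wx": 0, "wy": 0, "wz": 0}, {"jaw": 0.2, "tx": 0, "ty": 0, "tz": 0, "wx": 0, "wy": 0, "wz": 0}, {"jaw": 0.1, "tx": 0, "ty": 0, "tz": 0, "wx": 0, "wy": 0, "wz": 0}, {"jaw": -0.5, "tx": 0, "ty": 0, "tz": 0, "wx": 0, "wy": 0, "wz": 0}, {"jaw": -0.5, "tx": 0, "ty": 0, "tz": 0, "wx": 0, "wy": 0, "wz": 0}, {"jaw": -0.5, "tx": 0, "ty": 0, "tz": 0, "wx": 0, "wy": 0, "wz": 0}], "force": 25}}

```text
clock: 4.2
tcp_pos: [0.4742, -0.0408, 0.1964]
orientation: [0.001, 0.707, 0.707, 0.0]
wrist_force: [-1.0, -1.2, 5.9]
finger_gap: 0.0562
```

```bash
python3 go.py .451 .3166 .30 94.1
```

```text
t4.20 pos [474.2 -40.8 196.4] yaw 90.0 tiltz [ 0.002 -0.001] gap 56.2 F [-1.  -1.2  5.9]
wz -4.1 then tx 35.81 ty 0.24 tz -10.36 cm
```

Emit:
{"fn": "carry_out", "kwargs": {"motion": [{"jaw": -0.5, "tx": 0, "ty": 0, "tz": -1.0, "wx": 0, "wy": 0, "wz": 0}, {"jaw": -0.5, "tx": 0, "ty": 0, "tz": -2.4, "wx": 0, "wy": 0, "wz": 0}, {"jaw": -0.5, "tx": 0, "ty": 0, "tz": -2.4, "wx": 0, "wy": 0, "wz": 0}, {"jaw": -0.5, "tx": 0, "ty": 0, "tz": -2.4, "wx": 0, "wy": 0, "wz": 0}, {"jaw": -0.5, "tx": 0, "ty": 0, "tz": -2.2, "wx": 0, "wy": 0, "wz": 0}, {"jaw": -0.5, "tx": 0, "ty": 0, "tz": 0, "wx": 0, "wy": 0, "wz": -4.1}, {"jaw": -0.5, "tx": 2, "ty": 0, "tz": 0, "wx": 0, "wy": 0, "wz": 0}, {"jaw": -0.5, "tx": 4, "ty": 0, "tz": 0, "wx": 0, "wy": 0, "wz": 0}, {"jaw": -0.5, "tx": 4, "ty": 0, "tz": 0, "wx": 0, "wy": 0, "wz": 0}, {"jaw": -0.5, "tx": 4, "ty": 0, "tz": 0, "wx": 0, "wy": 0, "wz": 0}, {"jaw": -0.5, "tx": 4, "ty": 0, "tz": 0, "wx": 0, "wy": 0, "wz": 0}, {"jaw": -0.5, "tx": 4, "ty": 0, "tz": 0, "wx": 0, "wy": 0, "wz": 0}, {"jaw": -0.5, "tx": 4, "ty": 0, "tz": 0, "wx": 0, "wy": 0, "wz": 0}, {"jaw": -0.5, "tx": 4, "ty": 0.2, "tz": 0, "wx": 0, "wy": 0, "wz": 0}, {"jaw": -0.5, "tx": 4, "ty": 0, "tz": 0, "wx": 0, "wy": 0, "wz": 0}, {"jaw": -0.5, "tx": 1.8, "ty": 0, "tz": 0, "wx": 0, "wy": 0, "wz": 0}, {"jaw": -0.5, "tx": 0, "ty": 0, "tz": 0, "wx": 0, "wy": 0, "wz": 0}, {"jaw": -0.5, "tx": 0, "ty": 0, "tz": 0, "wx": 0, "wy": 0, "wz": 0}]}}

```text
clock: 6.45
tcp_pos: [0.4504, 0.3159, 0.2992]
orientation: [0.0, 0.682, 0.731, -0.0]
wrist_force: [-0.7, 1.1, -0.9]
finger_gap: 0.0558
```

```bash
python3 - <<'E'
from h import *
im=eyes.read_camera("wrist"); cv2.imwrite("pics/w3.png",im)
E
python3 go.py .451 .3166 .202 94.1
```

```text
t6.50 pos [450.5 315.7 299.3] yaw 94.0 tiltz [-0.    -0.001] gap 56.1 F [ 0.3 -0.1 -0.4]
wz -0.1 then tx 0.09 ty 0.06 tz 9.73 cm
```

View pics/w3.png

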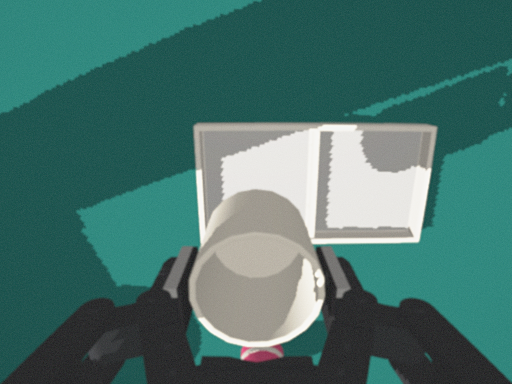

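Cup is held upright in front of the tray's left (near) compartment. Lowering and releasing.

Emit:
{"fn": "carry_out", "kwargs": {"motion": [{"jaw": -0.5, "tx": 0.1, "ty": 0.1, "tz": 2.2, "wx": 0, "wy": 0, "wz": 0}, {"jaw": -0.5, "tx": 0, "ty": 0, "tz": 2.5, "wx": 0, "wy": 0, "wz": 0}, {"jaw": -0.5, "tx": 0, "ty": 0, "tz": 2.5, "wx": 0, "wy": 0, "wz": 0}, {"jaw": -0.5, "tx": 0, "ty": 0, "tz": 1.5, "wx": 0, "wy": 0, "wz": 0}, {"jaw": -0.5, "tx": 0, "ty": 0, "tz": 0.7, "wx": 0, "wy": 0, "wz": 0}, {"jaw": -0.5, "tx": 0, "ty": 0, "tz": 0.4, "wx": 0, "wy": 0, "wz": 0}, {"jaw": -0.5, "tx": 0, "ty": 0, "tz": 0, "wx": 0, "wy": 0, "wz": 0}, {"jaw": -0.5, "tx": 0, "ty": 0, "tz": 0, "wx": 0, "wy": 0, "wz": 0}]}}

```text
clock: 7.5
tcp_pos: [0.4516, 0.3179, 0.2019]
orientation: [0.0, 0.682, 0.732, 0.001]
wrist_force: [-0.0, -1.4, -0.5]
finger_gap: 0.056
```

```bash
python3 go.py .451 .3166 .201 94.1
```

```text
t7.50 pos [451.6 317.9 201.9] yaw 94.1 tiltz [0.001 0.   ] gap 56.0 F [-0.  -1.4 -0.5]
wz -0.0 then tx -0.13 ty -0.07 tz 0.09 cm
```

Emit:
{"fn": "carry_out", "kwargs": {"motion": [{"jaw": -0.5, "tx": 0, "ty": 0, "tz": 0.12, "wx": 0, "wy": 0, "wz": 0}, {"jaw": -0.5, "tx": 0, "ty": 0, "tz": 0, "wx": 0, "wy": 0, "wz": 0}, {"jaw": 0.4, "tx": 0, "ty": 0, "tz": 0, "wx": 0, "wy": 0, "wz": 0}, {"jaw": 0.5, "tx": 0, "ty": 0, "tz": 0, "wx": 0, "wy": 0, "wz": 0}, {"jaw": 0.6, "tx": 0, "ty": 0, "tz": 0, "wx": 0, "wy": 0, "wz": 0}, {"jaw": 0.65, "tx": 0, "ty": 0, "tz": 0, "wx": 0, "wy": 0, "wz": 0}, {"jaw": 0.65, "tx": 0, "ty": 0, "tz": -1, "wx": 0, "wy": 0, "wz": 0}, {"jaw": 0.65, "tx": 0, "ty": 0, "tz": -2, "wx": 0, "wy": 0, "wz": 0}, {"jaw": 0.65, "tx": 0, "ty": 0, "tz": -3, "wx": 0, "wy": 0, "wz": 0}, {"jaw": 0.65, "tx": 0, "ty": 0, "tz": -4, "wx": 0, "wy": 0, "wz": 0}, {"jaw": 1, "tx": 0, "ty": 0, "tz": 0, "wx": 0, "wy": 0, "wz": 0}, {"jaw": 1, "tx": 0, "ty": 0, "tz": 0, "wx": 0, "wy": 0, "wz": 0}]}}

```text
clock: 9.0
tcp_pos: [0.4513, 0.3177, 0.3003]
orientation: [0.0, 0.682, 0.732, 0.0]
wrist_force: [0.5, 0.3, -0.1]
finger_gap: 0.0851
```

```bash
python3 - <<'E'
from h import *
im=eyes.read_camera("wrist"); cv2.imwrite("pics/w4.png",im)
E
python3 go.py .4655 .056 .30 90
```

```text
t9.05 pos [451.  317.5 299.6] yaw 94.0 tiltz [-0.001 -0.001] gap 85.2 F [ 0.1 -1.   0.1]
wz 4.0 then tx -26.15 ty 1.45 tz -0.04 cm
```

View pics/w4.png

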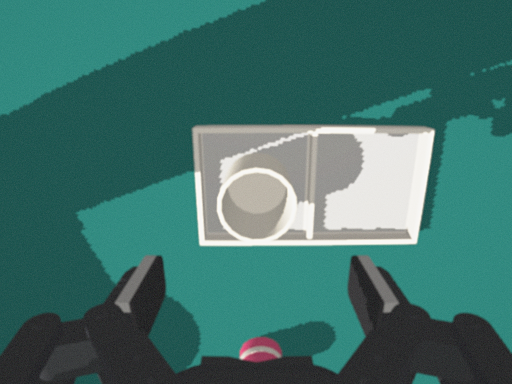

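The cup stands in the near compartment (centre about (256,205)), clear of the walls. Next is the blue pot.

Emit:
{"fn": "carry_out", "kwargs": {"motion": [{"jaw": 1, "tx": 0, "ty": 0, "tz": 0, "wx": 0, "wy": 0, "wz": 4.0}, {"jaw": 1, "tx": -3.27, "ty": 0.18, "tz": 0, "wx": 0, "wy": 0, "wz": 0}, {"jaw": 1, "tx": -3.27, "ty": 0.18, "tz": 0, "wx": 0, "wy": 0, "wz": 0}, {"jaw": 1, "tx": -3.27, "ty": 0.18, "tz": 0, "wx": 0, "wy": 0, "wz": 0}, {"jaw": 1, "tx": -3.27, "ty": 0.18, "tz": 0, "wx": 0, "wy": 0, "wz": 0}, {"jaw": 1, "tx": -3.27, "ty": 0.18, "tz": 0, "wx": 0, "wy": 0, "wz": 0}, {"jaw": 1, "tx": -3.27, "ty": 0.18, "tz": 0, "wx": 0, "wy": 0, "wz": 0}, {"jaw": 1, "tx": -3.27, "ty": 0.18, "tz": 0, "wx": 0, "wy": 0, "wz": 0}, {"jaw": 1, "tx": -3.27, "ty": 0.18, "tz": 0, "wx": 0, "wy": 0, "wz": 0}, {"jaw": 1, "tx": 0, "ty": 0, "tz": 0, "wx": 0, "wy": 0, "wz": 0}, {"jaw": 1, "tx": 0, "ty": 0, "tz": 0, "wx": 0, "wy": 0, "wz": 0}]}}

```text
clock: 10.42
tcp_pos: [0.4656, 0.0564, 0.2993]
orientation: [-0.001, 0.707, 0.707, -0.0]
wrist_force: [-0.3, -0.9, -0.5]
finger_gap: 0.0854
```

```bash
python3 - <<'E'
from h import *
im=eyes.read_camera("wrist"); cv2.imwrite("pics/w5.png",im)
E
python3 go.py .4655 .056 .193 90
```

```text
t10.47 pos [465.6  56.7 299.5] yaw 90.1 tiltz [-0.001  0.   ] gap 85.1 F [0.5 0.7 0. ]
wz 0.1 then tx -0.07 ty -0.01 tz 10.65 cm
```

View pics/w5.png

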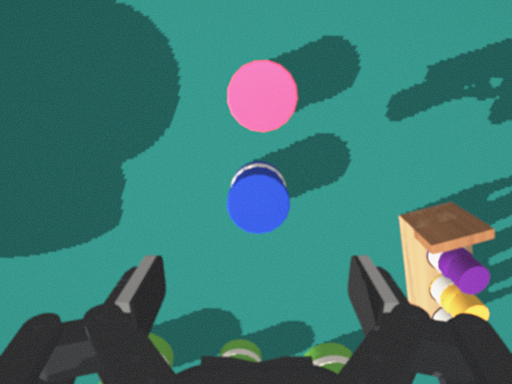

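Blue pot at (259,203), centred between the fingers. Descend, grip and lift.

Emit:
{"fn": "carry_out", "kwargs": {"motion": [{"jaw": 1, "tx": -0.1, "ty": 0, "tz": 2.5, "wx": 0, "wy": 0, "wz": 0}, {"jaw": 1, "tx": 0, "ty": 0, "tz": 2.5, "wx": 0, "wy": 0, "wz": 0}, {"jaw": 1, "tx": 0, "ty": 0, "tz": 2.5, "wx": 0, "wy": 0, "wz": 0}, {"jaw": 1, "tx": 0, "ty": 0, "tz": 2.1, "wx": 0, "wy": 0, "wz": 0}, {"jaw": 1, "tx": 0, "ty": 0, "tz": 1, "wx": 0, "wy": 0, "wz": 0}, {"jaw": 1, "tx": 0, "ty": 0, "tz": 0, "wx": 0, "wy": 0, "wz": 0}, {"jaw": 0.2, "tx": 0, "ty": 0, "tz": 0, "wx": 0, "wy": 0, "wz": 0}, {"jaw": 0.1, "tx": 0, "ty": 0, "tz": 0, "wx": 0, "wy": 0, "wz": 0}, {"jaw": 0.0, "tx": 0, "ty": 0, "tz": 0, "wx": 0, "wy": 0, "wz": 0}, {"jaw": -0.6, "tx": 0, "ty": 0, "tz": 0, "wx": 0, "wy": 0, "wz": 0}, {"jaw": -0.6, "tx": 0, "ty": 0, "tz": 0, "wx": 0, "wy": 0, "wz": 0}, {"jaw": -0.6, "tx": 0, "ty": 0, "tz": 0, "wx": 0, "wy": 0, "wz": 0}]}}

```text
clock: 11.98
tcp_pos: [0.4664, 0.0551, 0.195]
orientation: [0.001, 0.707, 0.707, 0.001]
wrist_force: [-0.7, 0.4, 5.2]
finger_gap: 0.0458
```

```bash
python3 go.py .545 .3234 .30 94.1
```

```text
t11.97 pos [466.4  55.1 195. ] yaw 90.0 tiltz [0.002 0.   ] gap 45.8 F [-0.7  0.4  5.2]
wz -4.1 then tx 26.20 ty 9.76 tz -10.50 cm
```

Emit:
{"fn": "carry_out", "kwargs": {"motion": [{"jaw": -0.6, "tx": 0, "ty": 0, "tz": -1.0, "wx": 0, "wy": 0, "wz": 0}, {"jaw": -0.6, "tx": 0, "ty": 0, "tz": -2.4, "wx": 0, "wy": 0, "wz": 0}, {"jaw": -0.6, "tx": 0, "ty": 0, "tz": -2.4, "wx": 0, "wy": 0, "wz": 0}, {"jaw": -0.6, "tx": 0, "ty": 0, "tz": -2.4, "wx": 0, "wy": 0, "wz": 0}, {"jaw": -0.6, "tx": 0, "ty": 0, "tz": -2.3, "wx": 0, "wy": 0, "wz": 0}, {"jaw": -0.6, "tx": 0, "ty": 0, "tz": 0, "wx": 0, "wy": 0, "wz": -4.1}, {"jaw": -0.6, "tx": 3.28, "ty": 1.22, "tz": 0, "wx": 0, "wy": 0, "wz": 0}, {"jaw": -0.6, "tx": 3.28, "ty": 1.22, "tz": 0, "wx": 0, "wy": 0, "wz": 0}, {"jaw": -0.6, "tx": 3.28, "ty": 1.22, "tz": 0, "wx": 0, "wy": 0, "wz": 0}, {"jaw": -0.6, "tx": 3.28, "ty": 1.22, "tz": 0, "wx": 0, "wy": 0, "wz": 0}, {"jaw": -0.6, "tx": 3.28, "ty": 1.22, "tz": 0, "wx": 0, "wy": 0, "wz": 0}, {"jaw": -0.6, "tx": 3.28, "ty": 1.22, "tz": 0, "wx": 0, "wy": 0, "wz": 0}, {"jaw": -0.6, "tx": 3.28, "ty": 1.22, "tz": 0, "wx": 0, "wy": 0, "wz": 0}, {"jaw": -0.6, "tx": 3.28, "ty": 1.22, "tz": 0, "wx": 0, "wy": 0, "wz": 0}, {"jaw": -0.6, "tx": 0, "ty": 0, "tz": 0, "wx": 0, "wy": 0, "wz": 0}, {"jaw": -0.6, "tx": 0, "ty": 0, "tz": 0, "wx": 0, "wy": 0, "wz": 0}]}}

```text
clock: 13.98
tcp_pos: [0.544, 0.3235, 0.2989]
orientation: [-0.0, 0.681, 0.732, -0.001]
wrist_force: [-0.2, -0.0, -0.5]
finger_gap: 0.0453
```

```bash
python3 - <<'E'
from h import *
im=eyes.read_camera("wrist"); cv2.imwrite("pics/w6.png",im)
E
python3 go.py .545 .3234 .199 94.1
```

```text
t14.03 pos [544.  323.2 299. ] yaw 94.1 tiltz [-0.001 -0.001] gap 44.7 F [-0.   0.9 -0.3]
wz 0.0 then tx 0.01 ty 0.10 tz 10.00 cm
```

View pics/w6.png

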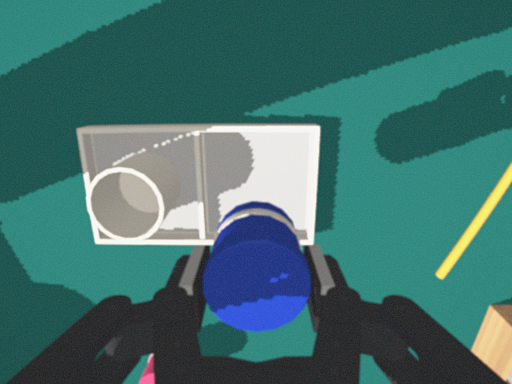

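Blue pot is held level and lined up with the far (right) compartment. Lower, release and rise.

Emit:
{"fn": "carry_out", "kwargs": {"motion": [{"jaw": -0.6, "tx": 0, "ty": 0.1, "tz": 2.2, "wx": 0, "wy": 0, "wz": 0}, {"jaw": -0.6, "tx": 0, "ty": 0, "tz": 2.5, "wx": 0, "wy": 0, "wz": 0}, {"jaw": -0.6, "tx": 0, "ty": 0, "tz": 2.5, "wx": 0, "wy": 0, "wz": 0}, {"jaw": -0.6, "tx": 0, "ty": 0, "tz": 1.5, "wx": 0, "wy": 0, "wz": 0}, {"jaw": -0.6, "tx": 0, "ty": 0, "tz": 0.8, "wx": 0, "wy": 0, "wz": 0}, {"jaw": -0.6, "tx": 0, "ty": 0, "tz": 0.4, "wx": 0, "wy": 0, "wz": 0}, {"jaw": -0.6, "tx": 0, "ty": 0, "tz": 0.1, "wx": 0, "wy": 0, "wz": 0}, {"jaw": -0.6, "tx": 0, "ty": 0, "tz": 0, "wx": 0, "wy": 0, "wz": 0}, {"jaw": -0.6, "tx": 0, "ty": 0, "tz": 0, "wx": 0, "wy": 0, "wz": 0}]}}

```text
clock: 15.15
tcp_pos: [0.5455, 0.3241, 0.1996]
orientation: [0.0, 0.681, 0.732, 0.0]
wrist_force: [-0.3, -0.7, 0.2]
finger_gap: 0.045
```

Emit:
{"fn": "carry_out", "kwargs": {"motion": [{"jaw": 0.15, "tx": 0, "ty": 0, "tz": 0, "wx": 0, "wy": 0, "wz": 0}, {"jaw": 0.25, "tx": 0, "ty": 0, "tz": 0, "wx": 0, "wy": 0, "wz": 0}, {"jaw": 0.35, "tx": 0, "ty": 0, "tz": 0, "wx": 0, "wy": 0, "wz": 0}, {"jaw": 0.4, "tx": 0, "ty": 0, "tz": 0, "wx": 0, "wy": 0, "wz": 0}, {"jaw": 0.4, "tx": 0, "ty": 0, "tz": -1, "wx": 0, "wy": 0, "wz": 0}, {"jaw": 0.4, "tx": 0, "ty": 0, "tz": -2, "wx": 0, "wy": 0, "wz": 0}, {"jaw": 0.4, "tx": 0, "ty": 0, "tz": -3, "wx": 0, "wy": 0, "wz": 0}, {"jaw": 0.4, "tx": 0, "ty": 0, "tz": -4, "wx": 0, "wy": 0, "wz": 0}, {"jaw": 1, "tx": 0, "ty": 0, "tz": 0, "wx": 0, "wy": 0, "wz": 0}, {"jaw": 1, "tx": 0, "ty": 0, "tz": 0, "wx": 0, "wy": 0, "wz": 0}]}}

```text
clock: 16.4
tcp_pos: [0.5453, 0.3239, 0.2994]
orientation: [0.0, 0.681, 0.732, 0.0]
wrist_force: [0.2, -0.6, 0.2]
finger_gap: 0.0855
```

```bash
python3 - <<'E'
from h import *
im=eyes.read_camera("wrist"); cv2.imwrite("pics/w7.png",im)
E
python3 go.py .4685 .1305 .30 90
```

```text
t16.45 pos [545.  323.8 298.5] yaw 94.1 tiltz [-0.001 -0.001] gap 85.4 F [ 0.8  0.7 -1.6]
wz 4.1 then tx -19.33 ty -7.65 tz -0.15 cm
```

View pics/w7.png

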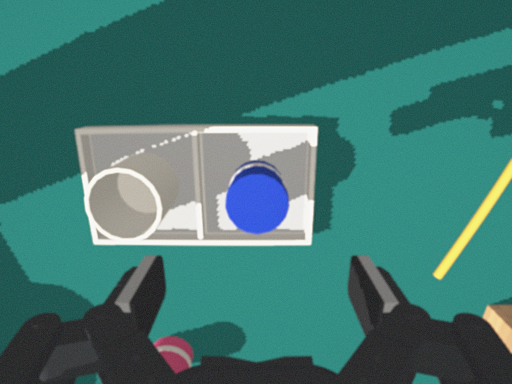

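The white tray is done: cup at (124,205), blue pot at (257,203), both upright with the divider between them. Next is the pink pot.

Emit:
{"fn": "carry_out", "kwargs": {"motion": [{"jaw": 1, "tx": 0, "ty": 0, "tz": 0, "wx": 0, "wy": 0, "wz": 4.1}, {"jaw": 1, "tx": -3.22, "ty": -1.28, "tz": 0, "wx": 0, "wy": 0, "wz": 0}, {"jaw": 1, "tx": -3.22, "ty": -1.28, "tz": 0, "wx": 0, "wy": 0, "wz": 0}, {"jaw": 1, "tx": -3.22, "ty": -1.28, "tz": 0, "wx": 0, "wy": 0, "wz": 0}, {"jaw": 1, "tx": -3.22, "ty": -1.28, "tz": 0, "wx": 0, "wy": 0, "wz": 0}, {"jaw": 1, "tx": -3.22, "ty": -1.28, "tz": 0, "wx": 0, "wy": 0, "wz": 0}, {"jaw": 1, "tx": -3.22, "ty": -1.28, "tz": 0, "wx": 0, "wy": 0, "wz": 0}, {"jaw": 1, "tx": 0, "ty": 0, "tz": 0, "wx": 0, "wy": 0, "wz": 0}, {"jaw": 1, "tx": 0, "ty": 0, "tz": 0, "wx": 0, "wy": 0, "wz": 0}]}}

```text
clock: 17.58
tcp_pos: [0.4687, 0.1308, 0.2985]
orientation: [-0.0, 0.707, 0.707, -0.0]
wrist_force: [-0.5, 0.4, -1.1]
finger_gap: 0.0852
```

```bash
python3 - <<'E'
from h import *
im=eyes.read_camera("wrist"); cv2.imwrite("pics/w8.png",im)
E
python3 go.py .4685 .1305 .193 90
```

```text
t17.62 pos [468.9 131.1 298.6] yaw 90.1 tiltz [-0.001  0.   ] gap 85.4 F [ 0.7  1.  -0.6]
wz 0.1 then tx -0.06 ty -0.04 tz 10.56 cm
```

View pics/w8.png

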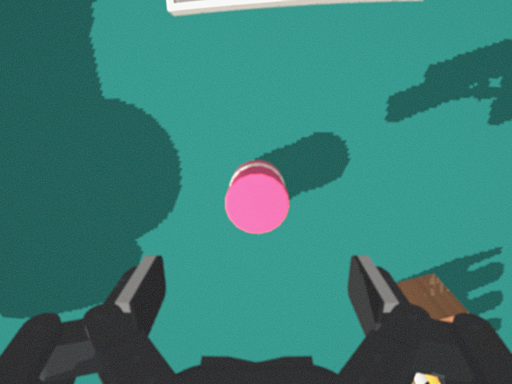

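Pink pot at (257,203), centred. Descend and grip.

Emit:
{"fn": "carry_out", "kwargs": {"motion": [{"jaw": 1, "tx": -0.1, "ty": 0, "tz": 2.5, "wx": 0, "wy": 0, "wz": 0}, {"jaw": 1, "tx": 0, "ty": 0, "tz": 2.5, "wx": 0, "wy": 0, "wz": 0}, {"jaw": 1, "tx": 0, "ty": 0, "tz": 2.5, "wx": 0, "wy": 0, "wz": 0}, {"jaw": 1, "tx": 0, "ty": 0, "tz": 2.0, "wx": 0, "wy": 0, "wz": 0}, {"jaw": 1, "tx": 0, "ty": 0, "tz": 1, "wx": 0, "wy": 0, "wz": 0}, {"jaw": 1, "tx": 0, "ty": 0, "tz": 0, "wx": 0, "wy": 0, "wz": 0}, {"jaw": 0.2, "tx": 0, "ty": 0, "tz": 0, "wx": 0, "wy": 0, "wz": 0}, {"jaw": 0.1, "tx": 0, "ty": 0, "tz": 0, "wx": 0, "wy": 0, "wz": 0}, {"jaw": 0.0, "tx": 0, "ty": 0, "tz": 0, "wx": 0, "wy": 0, "wz": 0}, {"jaw": -0.6, "tx": 0, "ty": 0, "tz": 0, "wx": 0, "wy": 0, "wz": 0}, {"jaw": -0.6, "tx": 0, "ty": 0, "tz": 0, "wx": 0, "wy": 0, "wz": 0}, {"jaw": -0.6, "tx": 0, "ty": 0, "tz": 0, "wx": 0, "wy": 0, "wz": 0}]}}

```text
clock: 19.12
tcp_pos: [0.4692, 0.1297, 0.195]
orientation: [0.001, 0.707, 0.707, 0.001]
wrist_force: [-0.6, 0.4, 5.2]
finger_gap: 0.0452
```

```bash
python3 go.py .492 -.291 .32 86.4
```

```text
t19.12 pos [469.2 129.7 195. ] yaw 90.0 tiltz [0.002 0.   ] gap 45.2 F [-0.6  0.4  5.2]
wz 3.6 then tx -41.85 ty 4.92 tz -12.50 cm
```

Emit:
{"fn": "carry_out", "kwargs": {"motion": [{"jaw": -0.6, "tx": 0, "ty": 0, "tz": -1.0, "wx": 0, "wy": 0, "wz": 0}, {"jaw": -0.6, "tx": 0, "ty": 0, "tz": -2.9, "wx": 0, "wy": 0, "wz": 0}, {"jaw": -0.6, "tx": 0, "ty": 0, "tz": -2.9, "wx": 0, "wy": 0, "wz": 0}, {"jaw": -0.6, "tx": 0, "ty": 0, "tz": -2.9, "wx": 0, "wy": 0, "wz": 0}, {"jaw": -0.6, "tx": 0, "ty": 0, "tz": -2.8, "wx": 0, "wy": 0, "wz": 0}, {"jaw": -0.6, "tx": 0, "ty": 0, "tz": 0, "wx": 0, "wy": 0, "wz": 3.6}, {"jaw": -0.6, "tx": -3.49, "ty": 0.41, "tz": 0, "wx": 0, "wy": 0, "wz": 0}, {"jaw": -0.6, "tx": -3.49, "ty": 0.41, "tz": 0, "wx": 0, "wy": 0, "wz": 0}, {"jaw": -0.6, "tx": -3.49, "ty": 0.41, "tz": 0, "wx": 0, "wy": 0, "wz": 0}, {"jaw": -0.6, "tx": -3.49, "ty": 0.41, "tz": 0, "wx": 0, "wy": 0, "wz": 0}, {"jaw": -0.6, "tx": -3.49, "ty": 0.41, "tz": 0, "wx": 0, "wy": 0, "wz": 0}, {"jaw": -0.6, "tx": -3.49, "ty": 0.41, "tz": 0, "wx": 0, "wy": 0, "wz": 0}, {"jaw": -0.6, "tx": -3.49, "ty": 0.41, "tz": 0, "wx": 0, "wy": 0, "wz": 0}, {"jaw": -0.6, "tx": -3.49, "ty": 0.41, "tz": 0, "wx": 0, "wy": 0, "wz": 0}, {"jaw": -0.6, "tx": -3.49, "ty": 0.41, "tz": 0, "wx": 0, "wy": 0, "wz": 0}, {"jaw": -0.6, "tx": -3.49, "ty": 0.41, "tz": 0, "wx": 0, "wy": 0, "wz": 0}, {"jaw": -0.6, "tx": -3.49, "ty": 0.41, "tz": 0, "wx": 0, "wy": 0, "wz": 0}, {"jaw": -0.6, "tx": -3.49, "ty": 0.41, "tz": 0, "wx": 0, "wy": 0, "wz": 0}, {"jaw": -0.6, "tx": 0, "ty": 0, "tz": 0, "wx": 0, "wy": 0, "wz": 0}, {"jaw": -0.6, "tx": 0, "ty": 0, "tz": 0, "wx": 0, "wy": 0, "wz": 0}]}}

```text
clock: 21.62
tcp_pos: [0.4915, -0.291, 0.319]
orientation: [-0.001, 0.729, 0.685, 0.0]
wrist_force: [0.1, 0.7, -1.1]
finger_gap: 0.0452
```

```bash
python3 - <<'E'
from h import *
im=eyes.read_camera("wrist"); cv2.imwrite("pics/w9.png",im)
E
python3 go.py .492 -.291 .1995 86.4
```

```text
t21.68 pos [ 491.6 -290.6  319.1] yaw 86.5 tiltz [-0.001  0.001] gap 45.7 F [-0.7 -0.1  0.1]
wz 0.1 then tx -0.04 ty 0.05 tz 11.96 cm
```

View pics/w9.png

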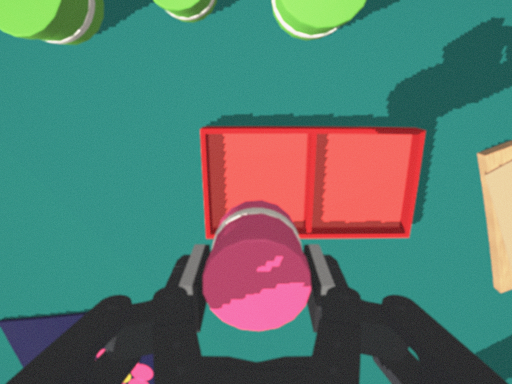

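Pink pot is held level and lined up with the near (left) compartment of the red tray. Lower, release and rise.

Emit:
{"fn": "carry_out", "kwargs": {"motion": [{"jaw": -0.6, "tx": 0, "ty": 0, "tz": 2.5, "wx": 0, "wy": 0, "wz": 0}, {"jaw": -0.6, "tx": 0, "ty": 0, "tz": 2.8, "wx": 0, "wy": 0, "wz": 0}, {"jaw": -0.6, "tx": 0, "ty": 0, "tz": 2.8, "wx": 0, "wy": 0, "wz": 0}, {"jaw": -0.6, "tx": 0, "ty": 0, "tz": 2.4, "wx": 0, "wy": 0, "wz": 0}, {"jaw": -0.6, "tx": 0, "ty": 0, "tz": 0.8, "wx": 0, "wy": 0, "wz": 0}, {"jaw": -0.6, "tx": 0, "ty": 0, "tz": 0.5, "wx": 0, "wy": 0, "wz": 0}, {"jaw": -0.6, "tx": 0, "ty": 0, "tz": 0.15, "wx": 0, "wy": 0, "wz": 0}, {"jaw": -0.6, "tx": 0, "ty": 0, "tz": 0, "wx": 0, "wy": 0, "wz": 0}, {"jaw": -0.6, "tx": 0, "ty": 0, "tz": 0, "wx": 0, "wy": 0, "wz": 0}]}}

```text
clock: 22.8
tcp_pos: [0.4921, -0.2915, 0.2003]
orientation: [0.001, 0.729, 0.685, 0.0]
wrist_force: [0.5, -1.2, -0.5]
finger_gap: 0.0454
```

Emit:
{"fn": "carry_out", "kwargs": {"motion": [{"jaw": 0.15, "tx": 0, "ty": 0, "tz": 0, "wx": 0, "wy": 0, "wz": 0}, {"jaw": 0.25, "tx": 0, "ty": 0, "tz": 0, "wx": 0, "wy": 0, "wz": 0}, {"jaw": 0.35, "tx": 0, "ty": 0, "tz": 0, "wx": 0, "wy": 0, "wz": 0}, {"jaw": 0.4, "tx": 0, "ty": 0, "tz": 0, "wx": 0, "wy": 0, "wz": 0}, {"jaw": 0.4, "tx": 0, "ty": 0, "tz": -1, "wx": 0, "wy": 0, "wz": 0}, {"jaw": 0.4, "tx": 0, "ty": 0, "tz": -2, "wx": 0, "wy": 0, "wz": 0}, {"jaw": 0.4, "tx": 0, "ty": 0, "tz": -4, "wx": 0, "wy": 0, "wz": 0}, {"jaw": 0.4, "tx": 0, "ty": 0, "tz": -5, "wx": 0, "wy": 0, "wz": 0}, {"jaw": 0.6, "tx": 0, "ty": 0, "tz": 0, "wx": 0, "wy": 0, "wz": 0}, {"jaw": 0.6, "tx": 0, "ty": 0, "tz": 0, "wx": 0, "wy": 0, "wz": 0}]}}

```text
clock: 24.05
tcp_pos: [0.4918, -0.2912, 0.32]
orientation: [0.0, 0.729, 0.685, 0.0]
wrist_force: [0.1, -0.1, -1.6]
finger_gap: 0.0687
```

```bash
python3 - <<'E'
from h import *
im=eyes.read_camera("wrist"); cv2.imwrite("pics/w10.png",im)
E
python3 go.py .632 -.029 .32 105
```

```text
t24.10 pos [ 491.5 -291.1  319. ] yaw 86.4 tiltz [-0.001  0.001] gap 68.5 F [-0.1 -0.3  0.4]
wz -18.6 then tx 21.68 ty 20.35 tz -0.10 cm
```

View pics/w10.png

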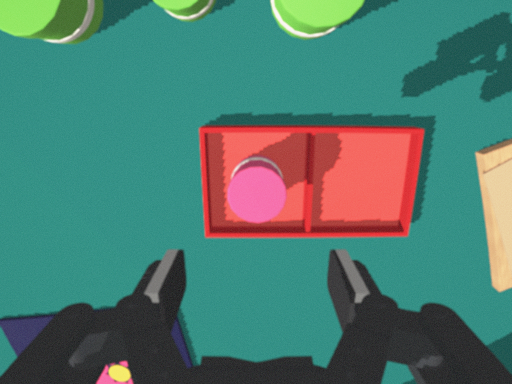

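Pink pot stands at (256,192) in the near compartment. Next I go above the rack for the gold bottle.

Emit:
{"fn": "carry_out", "kwargs": {"motion": [{"jaw": 0.6, "tx": 0, "ty": 0, "tz": 0, "wx": 0, "wy": 0, "wz": -9.3}, {"jaw": 0.6, "tx": 0, "ty": 0, "tz": 0, "wx": 0, "wy": 0, "wz": -9.3}, {"jaw": 0.6, "tx": 2.71, "ty": 2.54, "tz": 0, "wx": 0, "wy": 0, "wz": 0}, {"jaw": 0.6, "tx": 2.71, "ty": 2.54, "tz": 0, "wx": 0, "wy": 0, "wz": 0}, {"jaw": 0.6, "tx": 2.71, "ty": 2.54, "tz": 0, "wx": 0, "wy": 0, "wz": 0}, {"jaw": 0.6, "tx": 2.71, "ty": 2.54, "tz": 0, "wx": 0, "wy": 0, "wz": 0}, {"jaw": 0.6, "tx": 2.71, "ty": 2.54, "tz": 0, "wx": 0, "wy": 0, "wz": 0}, {"jaw": 0.6, "tx": 2.71, "ty": 2.54, "tz": 0, "wx": 0, "wy": 0, "wz": 0}, {"jaw": 0.6, "tx": 2.71, "ty": 2.54, "tz": 0, "wx": 0, "wy": 0, "wz": 0}, {"jaw": 0.6, "tx": 2.71, "ty": 2.54, "tz": 0, "wx": 0, "wy": 0, "wz": 0}, {"jaw": 0.6, "tx": 0, "ty": 0, "tz": 0, "wx": 0, "wy": 0, "wz": 0}, {"jaw": 0.6, "tx": 0, "ty": 0, "tz": 0, "wx": 0, "wy": 0, "wz": 0}]}}

```text
clock: 25.6
tcp_pos: [0.6313, -0.0293, 0.3181]
orientation: [-0.001, 0.608, 0.794, -0.001]
wrist_force: [-0.7, -0.0, 0.4]
finger_gap: 0.0682
```

```bash
python3 - <<'E'
from h import *
c=eyes.calibration("wrist");im=eyes.read_camera("wrist"); cv2.imwrite("pics/w11.png",im)
import pickle;pickle.dump(c,open('w11.pkl','wb'))
E
python3 go.py .632 -.029 .213 105
```

```text
t25.65 pos [631.2 -29.8 318.5] yaw 105.0 tiltz [-0.002 -0.   ] gap 68.2 F [-0.6 -0.2  0.4]
wz 0.0 then tx 0.05 ty 0.10 tz 10.55 cm
```

View pics/w11.png

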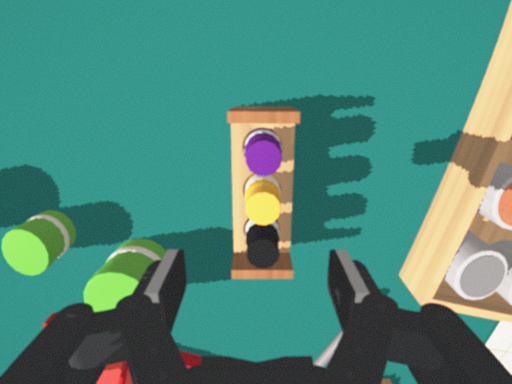

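The rack is upright in the image (edges at columns 232 and 294, the angle fits) and the gold cap is at (263,208). I'll cross-check its position from this view.

```bash
python3 - <<'E'
from h import *
import pickle
c=pickle.load(open('w11.pkl','rb'));im=cv2.imread('pics/w11.png');h=cv2.cvtColor(im,cv2.COLOR_BGR2HSV)
for n,lo,hi in (("gold",[18,130,120],[34,255,255]),("purple",[128,100,60],[155,255,255]),("black",[0,0,0],[179,255,45])):
    m=cv2.inRange(h,np.array(lo),np.array(hi));k=np.zeros_like(m);k[125:272,240:286]=255;m&=k
    b=max(cv2.findContours(m,0,1)[0],key=cv2.contourArea);x,y,w,hh=cv2.boundingRect(b)
    # cap top disc: lowest part of blob (farthest from image centre top?) use circle of width w at the bottom end
    uv=(x+w/2-.5,y+hh-w/2-.5);print(n,(x,y,w,hh),(cast(c,uv,.074)*1000).round(1))
print("block edges", [ (cast(c,p,.03)*1000).round(1) for p in ((231,135),(232,258),(297,135),(294,258))])
E
```

```text
gold (244, 180, 37, 46) [632.6 -27.   74. ]
purple (245, 133, 37, 43) [623.7   7.5  74. ]
black (250, 226, 28, 21) [638.8 -45.7  74. ]
block edges [array([597.8,   9.4,  30. ]), array([624.6, -97. ,  30. ]), array([648.2,  23. ,  30. ]), array([678.3, -82.5,  30. ])]
```

Emit:
{"fn": "carry_out", "kwargs": {"motion": [{"jaw": 0.6, "tx": 0.1, "ty": 0.05, "tz": 2.5, "wx": 0, "wy": 0, "wz": 0}, {"jaw": 0.6, "tx": 0, "ty": 0.05, "tz": 2.5, "wx": 0, "wy": 0, "wz": 0}, {"jaw": 0.6, "tx": 0, "ty": 0, "tz": 2.5, "wx": 0, "wy": 0, "wz": 0}, {"jaw": 0.6, "tx": 0, "ty": 0, "tz": 2.0, "wx": 0, "wy": 0, "wz": 0}, {"jaw": 0.6, "tx": 0, "ty": 0, "tz": 1.1, "wx": 0, "wy": 0, "wz": 0}, {"jaw": 0.6, "tx": 0, "ty": 0, "tz": 0, "wx": 0, "wy": 0, "wz": 0}, {"jaw": 0, "tx": 0, "ty": 0, "tz": 0, "wx": 0, "wy": 0, "wz": 0}, {"jaw": -0.2, "tx": 0, "ty": 0, "tz": 0, "wx": 0, "wy": 0, "wz": 0}, {"jaw": -0.3, "tx": 0, "ty": 0, "tz": 0, "wx": 0, "wy": 0, "wz": 0}, {"jaw": -0.4, "tx": 0, "ty": 0, "tz": 0, "wx": 0, "wy": 0, "wz": 0}, {"jaw": -0.9, "tx": 0, "ty": 0, "tz": 0, "wx": 0, "wy": 0, "wz": 0}, {"jaw": -0.9, "tx": 0, "ty": 0, "tz": 0, "wx": 0, "wy": 0, "wz": 0}, {"jaw": -0.9, "tx": 0, "ty": 0, "tz": 0, "wx": 0, "wy": 0, "wz": 0}, {"jaw": -0.9, "tx": 0, "ty": 0, "tz": 0, "wx": 0, "wy": 0, "wz": 0}], "force": 25}}

```text
clock: 27.4
tcp_pos: [0.6329, -0.028, 0.2144]
orientation: [0.001, 0.608, 0.794, 0.0]
wrist_force: [1.1, -0.7, 5.0]
finger_gap: 0.0273
```

```bash
python3 - <<'E'
from h import *
im=eyes.read_camera("wrist"); cv2.imwrite("pics/w12.png",im)
E
python3 go.py .632 -.029 .33 105
```

```text
t27.45 pos [632.9 -28.  214.4] yaw 105.1 tiltz [ 0.002 -0.   ] gap 27.0 F [-0.4  0.6  5.1]
wz 0.1 then tx -0.07 ty -0.12 tz -11.56 cm
```

View pics/w12.png

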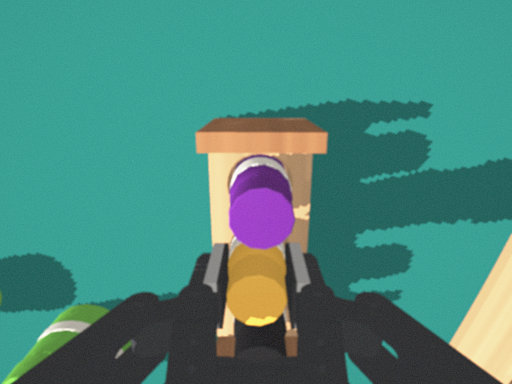

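Gap is 27 mm and gold is held between the pads at (257,285), with purple still upright. Lift straight up.

Emit:
{"fn": "carry_out", "kwargs": {"motion": [{"jaw": -0.9, "tx": 0, "ty": 0, "tz": -0.5, "wx": 0, "wy": 0, "wz": 0}, {"jaw": -0.9, "tx": 0, "ty": 0, "tz": -1.0, "wx": 0, "wy": 0, "wz": 0}, {"jaw": -0.9, "tx": 0, "ty": 0, "tz": -1.5, "wx": 0, "wy": 0, "wz": 0}, {"jaw": -0.9, "tx": 0, "ty": 0, "tz": -2, "wx": 0, "wy": 0, "wz": 0}, {"jaw": -0.9, "tx": 0, "ty": 0, "tz": -2.4, "wx": 0, "wy": 0, "wz": 0}, {"jaw": -0.9, "tx": 0, "ty": 0, "tz": -2.4, "wx": 0, "wy": 0, "wz": 0}, {"jaw": -0.9, "tx": 0, "ty": 0, "tz": -2.2, "wx": 0, "wy": 0, "wz": 0}, {"jaw": -0.9, "tx": 0, "ty": 0, "tz": 0, "wx": 0, "wy": 0, "wz": 0}, {"jaw": -0.9, "tx": 0, "ty": 0, "tz": 0, "wx": 0, "wy": 0, "wz": 0}]}}

```text
clock: 28.58
tcp_pos: [0.6319, -0.028, 0.3331]
orientation: [-0.001, 0.608, 0.794, -0.001]
wrist_force: [1.0, 0.2, -0.8]
finger_gap: 0.0274
```

```bash
python3 - <<'E'
from h import *
im=eyes.read_camera("wrist"); cv2.imwrite("pics/w13.png",im)
E
python3 go.py .586 -.297 .33 86.4
```

```text
t28.62 pos [631.9 -27.9 332.6] yaw 105.0 tiltz [-0.002  0.   ] gap 27.2 F [ 0.5 -0.2  0.1]
wz 18.6 then tx -27.14 ty -2.89 tz 0.26 cm
```

View pics/w13.png

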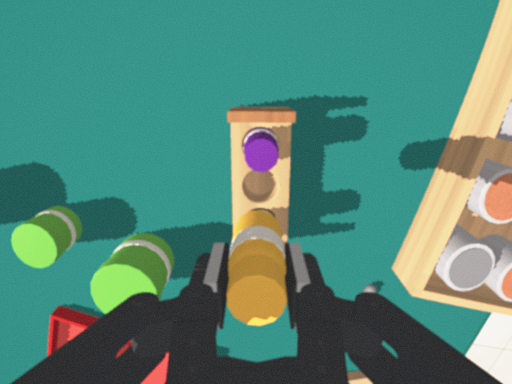

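Gold is out and the middle socket at (259,185) is empty. Now over to the far compartment of the red tray.

Emit:
{"fn": "carry_out", "kwargs": {"motion": [{"jaw": -0.9, "tx": 0, "ty": 0, "tz": 0, "wx": 0, "wy": 0, "wz": 6.2}, {"jaw": -0.9, "tx": 0, "ty": 0, "tz": 0, "wx": 0, "wy": 0, "wz": 6.2}, {"jaw": -0.9, "tx": 0, "ty": 0, "tz": 0, "wx": 0, "wy": 0, "wz": 6.2}, {"jaw": -0.9, "tx": -2.71, "ty": -0.29, "tz": 0, "wx": 0, "wy": 0, "wz": 0}, {"jaw": -0.9, "tx": -2.71, "ty": -0.29, "tz": 0, "wx": 0, "wy": 0, "wz": 0}, {"jaw": -0.9, "tx": -2.71, "ty": -0.29, "tz": 0, "wx": 0, "wy": 0, "wz": 0}, {"jaw": -0.9, "tx": -2.71, "ty": -0.29, "tz": 0, "wx": 0, "wy": 0, "wz": 0}, {"jaw": -0.9, "tx": -2.71, "ty": -0.29, "tz": 0, "wx": 0, "wy": 0, "wz": 0}, {"jaw": -0.9, "tx": -2.71, "ty": -0.29, "tz": 0, "wx": 0, "wy": 0, "wz": 0}, {"jaw": -0.9, "tx": -2.71, "ty": -0.29, "tz": 0, "wx": 0, "wy": 0, "wz": 0}, {"jaw": -0.9, "tx": -2.71, "ty": -0.29, "tz": 0, "wx": 0, "wy": 0, "wz": 0}, {"jaw": -0.9, "tx": -2.71, "ty": -0.29, "tz": 0, "wx": 0, "wy": 0, "wz": 0}, {"jaw": -0.9, "tx": -2.71, "ty": -0.29, "tz": 0, "wx": 0, "wy": 0, "wz": 0}, {"jaw": -0.9, "tx": 0, "ty": 0, "tz": 0, "wx": 0, "wy": 0, "wz": 0}, {"jaw": -0.9, "tx": 0, "ty": 0, "tz": 0, "wx": 0, "wy": 0, "wz": 0}]}}

```text
clock: 30.5
tcp_pos: [0.5865, -0.2962, 0.3325]
orientation: [-0.001, 0.729, 0.685, -0.0]
wrist_force: [-0.4, 0.7, -1.5]
finger_gap: 0.0274
```

```bash
python3 - <<'E'
from h import *
im=eyes.read_camera("wrist"); cv2.imwrite("pics/w14.png",im)
E
python3 go.py .586 -.297 .2125 86.4
```

```text
t30.55 pos [ 586.7 -295.9  332.8] yaw 86.5 tiltz [-0.001  0.001] gap 27.8 F [ 0.5  0.1 -0.1]
wz 0.1 then tx -0.12 ty -0.06 tz 12.03 cm
```

View pics/w14.png

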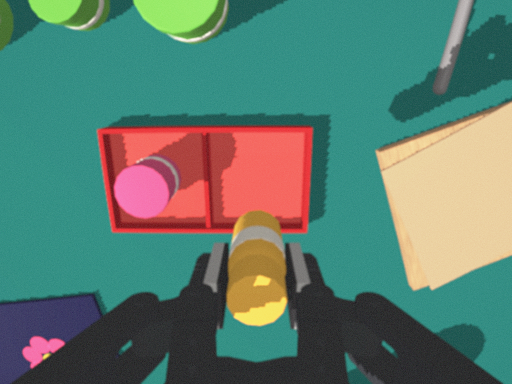

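Gold is upright and lined up with the far (right) compartment. Pink stays at (142,190). Lowering.

Emit:
{"fn": "carry_out", "kwargs": {"motion": [{"jaw": -0.9, "tx": -0.1, "ty": -0.05, "tz": 2.5, "wx": 0, "wy": 0, "wz": 0}, {"jaw": -0.9, "tx": 0, "ty": 0, "tz": 2.8, "wx": 0, "wy": 0, "wz": 0}, {"jaw": -0.9, "tx": 0, "ty": 0, "tz": 2.8, "wx": 0, "wy": 0, "wz": 0}, {"jaw": -0.9, "tx": 0, "ty": 0, "tz": 2.2, "wx": 0, "wy": 0, "wz": 0}, {"jaw": -0.9, "tx": 0, "ty": 0, "tz": 0.9, "wx": 0, "wy": 0, "wz": 0}, {"jaw": -0.9, "tx": 0, "ty": 0, "tz": 0.6, "wx": 0, "wy": 0, "wz": 0}, {"jaw": -0.9, "tx": 0, "ty": 0, "tz": 0.15, "wx": 0, "wy": 0, "wz": 0}, {"jaw": -0.9, "tx": 0, "ty": 0, "tz": 0, "wx": 0, "wy": 0, "wz": 0}, {"jaw": -0.9, "tx": 0, "ty": 0, "tz": 0, "wx": 0, "wy": 0, "wz": 0}]}}

```text
clock: 31.68
tcp_pos: [0.5865, -0.2978, 0.2149]
orientation: [0.001, 0.729, 0.685, 0.0]
wrist_force: [0.3, -0.7, 0.1]
finger_gap: 0.0273
```

Emit:
{"fn": "carry_out", "kwargs": {"motion": [{"jaw": -0.9, "tx": 0, "ty": 0, "tz": 0.1, "wx": 0, "wy": 0, "wz": 0}, {"jaw": -0.9, "tx": 0, "ty": 0, "tz": 0.1, "wx": 0, "wy": 0, "wz": 0}, {"jaw": -0.9, "tx": 0, "ty": 0, "tz": 0, "wx": 0, "wy": 0, "wz": 0}]}}

```text
clock: 32.05
tcp_pos: [0.5863, -0.2977, 0.2125]
orientation: [0.0, 0.729, 0.685, 0.0]
wrist_force: [0.5, 0.3, 1.8]
finger_gap: 0.0272
```

Contact: 1.8 N at the expected height. Release and rise.

Emit:
{"fn": "carry_out", "kwargs": {"motion": [{"jaw": -0.3, "tx": 0, "ty": 0, "tz": 0, "wx": 0, "wy": 0, "wz": 0}, {"jaw": -0.2, "tx": 0, "ty": 0, "tz": 0, "wx": 0, "wy": 0, "wz": 0}, {"jaw": -0.1, "tx": 0, "ty": 0, "tz": 0, "wx": 0, "wy": 0, "wz": 0}, {"jaw": 0.1, "tx": 0, "ty": 0, "tz": 0, "wx": 0, "wy": 0, "wz": 0}, {"jaw": 0.1, "tx": 0, "ty": 0, "tz": 0, "wx": 0, "wy": 0, "wz": 0}, {"jaw": 0.1, "tx": 0, "ty": 0, "tz": -1, "wx": 0, "wy": 0, "wz": 0}, {"jaw": 0.1, "tx": 0, "ty": 0, "tz": -2, "wx": 0, "wy": 0, "wz": 0}, {"jaw": 0.1, "tx": 0, "ty": 0, "tz": -3, "wx": 0, "wy": 0, "wz": 0}, {"jaw": 0.1, "tx": 0, "ty": 0, "tz": -4, "wx": 0, "wy": 0, "wz": 0}, {"jaw": 0.1, "tx": 0, "ty": 0, "tz": -4, "wx": 0, "wy": 0, "wz": 0}, {"jaw": 0.1, "tx": 0, "ty": 0, "tz": -4, "wx": 0, "wy": 0, "wz": 0}, {"jaw": 0.1, "tx": 0, "ty": 0, "tz": 0, "wx": 0, "wy": 0, "wz": 0}, {"jaw": 0.1, "tx": 0, "ty": 0, "tz": 0, "wx": 0, "wy": 0, "wz": 0}]}}

```text
clock: 33.67
tcp_pos: [0.5861, -0.2975, 0.3923]
orientation: [0.0, 0.729, 0.685, 0.0]
wrist_force: [0.2, 0.6, -0.9]
finger_gap: 0.047
```

```bash
python3 - <<'E'
from h import *
for n in ("wrist","scene","top"):
    im=eyes.read_camera(n); cv2.imwrite(f"pics/f_{n}.png",im)
print(get_state()["clock"])
E
```

```text
33.825
```

View pics/f_wrist.png

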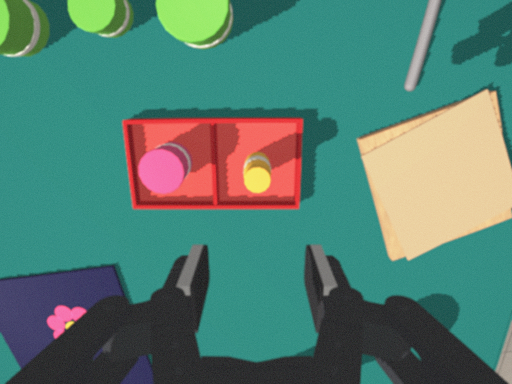

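View pics/f_scene.png

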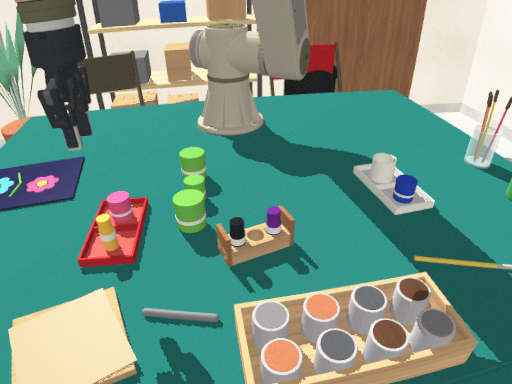

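View pics/f_top.png

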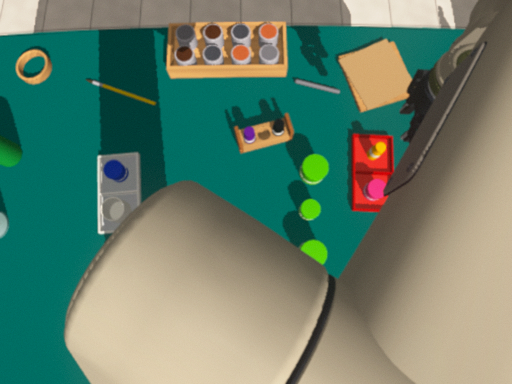

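All four things are in their trays: gold at (107,232) and pink at (121,207) in the scene view, blue at (404,189) and the cup at (382,168). I'll check the lean numerically against projected vertical cylinders, and check that the stock has not moved.

```bash
python3 - <<'E'
from h import *
cs,ct=eyes.calibration("scene"),eyes.calibration("top")
S=cv2.imread('pics/f_scene.png');T=cv2.imread('pics/f_top.png');T0=cv2.imread('pics/top0.png');S0=cv2.imread('pics/scene0.png')
th=np.linspace(0,2*np.pi,60)
O=dict(pink=(.492,-.2915,.023,.054,.004),gold=(.5863,-.2977,.014,.072,.004),blue=(.5455,.324,.023,.054,.004),cup=(.4515,.3178,.028,.059,.004))
out=[]
for u0,v0,u1,v1 in ((75,180,165,275),(345,145,435,225)):
    f=4.4;im=cv2.resize(S[v0:v1,u0:u1],None,fx=f,fy=f,interpolation=cv2.INTER_CUBIC)
    for x,y,r,zt,zb in O.values():
        for z in (zt,zb): cv2.polylines(im,[np.int32([(proj(cs,(x+r*np.cos(a),y+r*np.sin(a),z))-[u0,v0]+.5)*f for a in th])],True,(255,255,0),1)
    out.append(cv2.copyMakeBorder(im,0,418-im.shape[0],0,396-im.shape[1],cv2.BORDER_CONSTANT))
cv2.imwrite('pics/f_ov.png',np.hstack(out))
def cen(im,lo,hi,b):
    h=cv2.cvtColor(im,cv2.COLOR_BGR2HSV);u0,v0,u1,v1=b;m=cv2.moments(cv2.inRange(h[v0:v1,u0:u1],np.array(lo),np.array(hi)),True);return round(m['m10']/m['m00'],2),round(m['m01']/m['m00'],2)
for n,lo,hi,bt,bs in (("green",[40,200,100],[60,255,255],(297,197,323,222),(183,174,207,192)),("purple",[128,100,60],[155,255,255],(240,122,258,146),(264,204,284,230)),("black",[0,0,0],[179,130,62],(271,116,287,134),(228,216,247,238))):
    print(n,"top",cen(T0,lo,hi,bt),cen(T,lo,hi,bt),"scene",cen(S0,lo,hi,bs),cen(S,lo,hi,bs))
E
```

```text
Traceback (most recent call last):
ZeroDivisionError: float division by zero
```

View pics/f_ov.png

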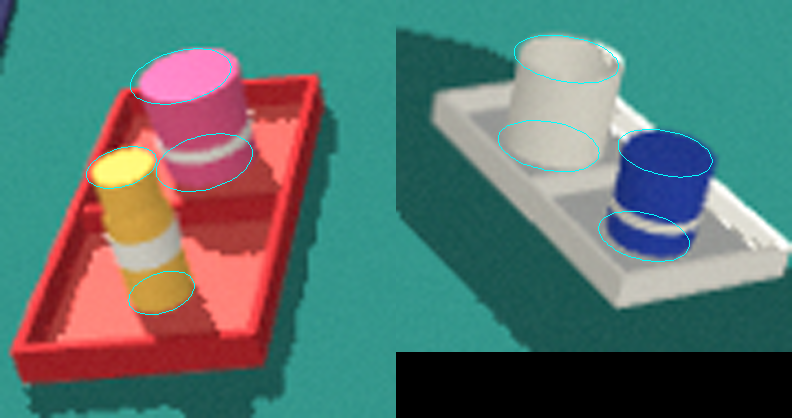

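```bash
python3 - <<'E'
from h import *
T=cv2.imread('pics/f_top.png');T0=cv2.imread('pics/top0.png');S=cv2.imread('pics/f_scene.png');S0=cv2.imread('pics/scene0.png')
def cen(im,lo,hi,b):
    h=cv2.cvtColor(im,cv2.COLOR_BGR2HSV);u0,v0,u1,v1=b;m=cv2.moments(cv2.inRange(h[v0:v1,u0:u1],np.array(lo),np.array(hi)),True)
    return (round(m['m10']/m['m00'],2),round(m['m01']/m['m00'],2)) if m['m00'] else None
for n,lo,hi,bt,bs in (("green",[35,150,60],[65,255,255],(297,197,323,222),(183,174,207,192)),("purple",[125,80,40],[160,255,255],(240,122,258,146),(264,204,284,230)),("black",[0,0,0],[179,255,62],(271,116,287,134),(228,216,247,238))):
    print(n,"top",cen(T0,lo,hi,bt),cen(T,lo,hi,bt),"scene",cen(S0,lo,hi,bs),cen(S,lo,hi,bs))
env.hand_in()
E
```

```text
green top (12.94, 11.53) (12.88, 11.53) scene (11.44, 10.23) (11.41, 10.87)
purple top (8.77, 10.87) (8.79, 10.99) scene (9.31, 12.9) (9.25, 12.95)
black top (7.02, 8.95) (6.88, 8.12) scene (8.43, 11.91) (8.45, 11.93)
the job is handed in; nothing more can be done
```

I made up both kits and handed the job in at about 34 s of the 102 s. The hand-in reports no verdict, so what follows rests on my own checks.

- **Red tray:** the pink pot is in the near compartment and the gold ink is in the far one.
- **White tray:** the cup is in the near compartment and the blue pot is in the far one.

**Last checks:**
- In the final scene picture all four things stand as upright cylinders on the tray floors. They match the drawn outlines to about 1–2 px, with pink the farthest off. That is a few millimetres, and it is clear of the walls and divider.
- The green pot, purple ink and black ink all moved less than 1 px between the first and last pictures. The largest shifts were 0.8 px (black, top view) and 0.6 px (green, scene view). They most likely come from changed shadows, because each of these stayed put in the other view.
- The gripper was empty and well clear of everything when I handed in.

**Hiccups:** the first move call was refused because every row needs all its keys. One run of the last check stopped on an empty colour mask, and I widened the mask and reran it. Neither moved anything.

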